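# Check the hanging sample tins by weight and put the full ones away

## Task

Pull the drawer of the wooden drawer unit well open. Lift each sample tin up and off its fork of the rack by the wooden grip and feel how heavy it is: tins of 300 g or more are full and go upright into the drawer, lighter ones have been used up and go upright into the blue tray for refilling. When all the tins are put away, push the drawer fully home until you feel it stop, and do not tip a tin over or push the other things on the desk about.

Things in the scene. Friction and masses are not known exactly. Their poses are not given: they have to be found in the camera images.
- tin_1: grey lidded sample tin, 70 mm across, 48 mm high; hangs on a rack fork by its bail; absent in some starts. Origin: centre of the underside, z up. Stiff 6 mm wire bail: level bar along the tin's y at x 0, z 102 mm, y -42 to 42 mm, with a wooden grip 14 mm thick, 44 mm long at its middle (grasp closing along the tin's x). All look alike; gross weight hidden, 120 to 550 g
- tin_2: grey lidded sample tin, 70 mm across, 48 mm high; hangs on a rack fork by its bail; absent in some starts. Origin: centre of the underside, z up. Stiff 6 mm wire bail: level bar along the tin's y at x 0, z 102 mm, y -42 to 42 mm, with a wooden grip 14 mm thick, 44 mm long at its middle (grasp closing along the tin's x). All look alike; gross weight hidden, 120 to 550 g
- tin_3: grey lidded sample tin, 70 mm across, 48 mm high; hangs on a rack fork by its bail; absent in some starts. Origin: centre of the underside, z up. Stiff 6 mm wire bail: level bar along the tin's y at x 0, z 102 mm, y -42 to 42 mm, with a wooden grip 14 mm thick, 44 mm long at its middle (grasp closing along the tin's x). All look alike; gross weight hidden, 120 to 550 g
- tin_4: grey lidded sample tin, 70 mm across, 48 mm high; hangs on a rack fork by its bail; absent in some starts. Origin: centre of the underside, z up. Stiff 6 mm wire bail: level bar along the tin's y at x 0, z 102 mm, y -42 to 42 mm, with a wooden grip 14 mm thick, 44 mm long at its middle (grasp closing along the tin's x). All look alike; gross weight hidden, 120 to 550 g
- rack: dark steel stand, fixed, 475 mm wide (y), 171 mm high. Origin on the desk below the middle of the row of fork seats; open front at -x. A rail (top at z 167 mm) runs along y at x +65 mm; four forks stick out of it to -x at y -157.5, -52.5, 52.5, 157.5 mm. A hanging tin's axes are parallel to the rack's, its underside 55 mm above the desk
- fork_1 (a point): seat of one fork (the one at the rack's y -157.5 mm), where the middle of a hanging bail's bar lies, 157 mm above the desk. All four forks are alike: two 7 mm rods along the rack's x, 60 mm apart, over the tin, the wooden grip between them; the wire lies in a shallow V. Red-tipped upturned ends, 19 mm in front of the seat, keep it in. Lift 22 to 38 mm (more, and the lid meets the rods), then draw it out forward (rack's -x) 70 mm or more
- drawer (a joint): drawer of the wooden drawer unit, m: 0 = fully home (front against the carcass, hard stop), 0.20 = fully out (hard stop). It stands a little ajar at the start, slides to the unit's -x side with about 1.5 N of friction, and stays where it is left
- drawer_handle (a point): middle of the brass bar handle of the drawer: bar 10 mm thick, 110 mm long along y, 118 mm above the desk, 36 mm clear of the drawer front to its -x side; best pinched from above, closing along x. Moves with the drawer; the unit is 152 mm high, top 34 mm above the bar. x axis points into the unit, along the slide
- drawer_floor (a point): middle of the front edge of the drawer's inner floor, just inside the front, 18 mm above the desk; moves with the drawer; x points into the unit. Inside: x 0 to 225 mm, y -103 to 103 mm; side and back walls 45 mm above the floor; front 17 mm thick, 120 mm above the floor. Fully out, x 0 to 195 mm is clear of the carcass. A tin standing upright, bail and all, fits in when it shuts
- tray_blue: empty blue plastic tray, loose, 310 mm (its x) by 400 mm (its y), 56 mm high with sloping walls; origin centre of the underside, z up; flat inner floor about 9 mm above the desk, x -117 to +117 mm, y -155 to +155 mm
- notebook: open notebook, 210x151x13 mm, bystander; origin centre of the underside
- cup_green: small green cup, 71 mm across, 42 mm high, bystander; origin centre of the underside
- cup_steel: small steel cup, 65 mm across, 48 mm high, bystander; origin centre of the underside

How it is judged:
On the way:
1. the drawer has been pulled well open (value of joint drawer above 0.12 m), for 0.2 s.
At the end, for the whole second after the job is handed in: every tin present stands upright and still, the full ones (300 g or more) in the drawer and the lighter ones in the blue tray (a tin between 260 and 340 g may be in either), and the drawer is fully home (within 5 mm of its stop) (angle between each of tin_1, tin_2, tin_3, tin_4's own z axis and vertical below 0.2 rad and linear speed of each of tin_1, tin_2, tin_3, tin_4 below 0.05 m/s and ((x of tin_1 in the frame of drawer_floor between 0 and 0.225 m and y of tin_1 in the frame of drawer_floor between -0.105 and 0.105 m and z of tin_1 in the frame of drawer_floor between -0.01 and 0.02 m and contact force between tin_1 and anything else above 2.55 N) or (x of tin_1 in the frame of tray_blue between -0.155 and 0.155 m and y of tin_1 in the frame of tray_blue between -0.2 and 0.2 m and z of tin_1 in the frame of tray_blue between 0 and 0.025 m and contact force between tin_1 and anything else below 3.34 N)) and ((x of tin_2 in the frame of drawer_floor between 0 and 0.225 m and y of tin_2 in the frame of drawer_floor between -0.105 and 0.105 m and z of tin_2 in the frame of drawer_floor between -0.01 and 0.02 m and contact force between tin_2 and anything else above 2.55 N) or (x of tin_2 in the frame of tray_blue between -0.155 and 0.155 m and y of tin_2 in the frame of tray_blue between -0.2 and 0.2 m and z of tin_2 in the frame of tray_blue between 0 and 0.025 m and contact force between tin_2 and anything else below 3.34 N)) and ((x of tin_3 in the frame of drawer_floor between 0 and 0.225 m and y of tin_3 in the frame of drawer_floor between -0.105 and 0.105 m and z of tin_3 in the frame of drawer_floor between -0.01 and 0.02 m and contact force between tin_3 and anything else above 2.55 N) or (x of tin_3 in the frame of tray_blue between -0.155 and 0.155 m and y of tin_3 in the frame of tray_blue between -0.2 and 0.2 m and z of tin_3 in the frame of tray_blue between 0 and 0.025 m and contact force between tin_3 and anything else below 3.34 N)) and ((x of tin_4 in the frame of drawer_floor between 0 and 0.225 m and y of tin_4 in the frame of drawer_floor between -0.105 and 0.105 m and z of tin_4 in the frame of drawer_floor between -0.01 and 0.02 m and contact force between tin_4 and anything else above 2.55 N) or (x of tin_4 in the frame of tray_blue between -0.155 and 0.155 m and y of tin_4 in the frame of tray_blue between -0.2 and 0.2 m and z of tin_4 in the frame of tray_blue between 0 and 0.025 m and contact force between tin_4 and anything else below 3.34 N)) and value of joint drawer below 0.005 m); the robot touches nothing.
It fails at once if a bystander (notebook, cups) is pushed more than 4 cm from its place (distance of any of notebook, cup_green, cup_steel from where it was at the start of the episode above 0.04 m).
It fails at once if a sample tin is tipped over (angle between any of tin_1, tin_2, tin_3, tin_4's own z axis and vertical above 1.2 rad).
Of tin_1, tin_2, tin_3, tin_4 only 3 to 4 are there at a start; the rules pass over those that are not, and their reading is None.
At some moment in a run one of tray_blue may be knocked a few centimetres aside while the robot is not near it.
It also fails if it takes over 210 s, if anything falls off the work surface, if the arm or the gripper's body presses on something with over 40 N, if the wrist force passes 120 N, or if a joint passes its speed limit or range.

## Robot

A 7-joint arm with a two-finger parallel gripper is mounted at the origin on a cart in front of the work surface, level with it; the furniture and walls round the work are solid. World frame = base frame: x ahead of the robot, y to its left, z up, the work surface at z = 0. Lengths are in m, angles in rad, forces in N, time in s.
With the tool pointing down it reaches from about 0.425 to 0.925 m from the base axis. Payload 6.8 kg.
Tool frame: the origin (TCP) lies between the finger pads; the fingertips stand 14 mm ahead of it and the grasp point (between the pads) lies 5 mm behind it; z points along the fingers, y is the line along which they close (so a half turn about z gives the same grasp; the last joint's range is limited). The gripper opens to 85 mm and grips with 20 to 120 N. Pads are 22 mm wide; open, the fingers measure 114 mm over their backs; the gripper's body (76 mm by 85 mm) begins 54 mm behind the grasp point. The pads swing forward as they close: fully open they stand 13 mm farther back than shut.
Start: joints at [-0.108, 0.477, 0.022, 1.555, -0.011, 1.109, -0.083], TCP at [0.675, 0, 0.245] pointing down, gripper open.
Joint ranges: [-2.96, 2.96], [-0.34, 2.1], [-1.41, 1.46], [0.24, 2.44], [-1.37, 4.51], [0.17, 1.92], [-2.96, 2.96]. Speed limits (rad/s): [2.39, 2.39, 3.14, 3.14, 3.14, 3.14, 3.14].

## Interface

Orientations are given as a rotation vector (axis times angle).
In Python, from bench import r, imaging gives the robot as it stands.
- The arm moves only by the tool apply_moves, never from a script. Its argument "moves" is a list of rows, each a list of 2 entries, a list of its own where there are three numbers: the shift along the tool's x, y, z in cm, then the turn about the tool's z in rad. In form: [[[tx, ty, tz], roll], ...]. A call has 1 to 10 rows; each row is the pose to reach, as a shift and turn from the pose commanded when the call began, along the tool's axes at that moment; what a row does not reach only later rows make up. A row lasts 1/12 s, in which the tool goes at most 41.7 mm and 7.16 degrees, less where a joint would pass 70% of its speed; a pose out of reach is approached as far as the arm can. A call with a gripper value outside its range is refused whole. "claw" is the opening, from 0 (shut) to 1 (fully open), set as the call begins (left out, the last holds). The fingers move at their own pace and stop on an object; "grip_force" is the grip in N (left out, the last holds). Time passes only in rows, so rows that repeat a pose let the fingers close. It gives the time, the measured TCP pose, the force and the opening at its end, in the units of the state.
- r.get_obs(): the state, without advancing time (a new reading comes with each control period).
- imaging.grab_frame(name): name is "scene" or "side" or "wrist"; returns a dict with "frame" (384x512x3 uint8, blue, green, red), "intrinsics" (3x3 intrinsics, pixels), "T" (4x4, takes a point from camera to world coordinates). Camera axes: x right, y up, looking along -z (the intrinsics and any distortion apply to the point x, -y, -z); pixel columns grow to the right and rows downward; lengths in m; the calibration is good to about 2 mm. The wrist camera is an equidistant fisheye: a pixel r from the principal point sees the ray r / f radians off the axis. A picture is of the moment at which its call begins. There is no depth.
- r.hand_in(): hands the job in, once; it reports no verdict.
The state is a dict: "clock": time; "joints": joint angles; "qvel": joint speeds; "tau": joint torques, N m; "tcp_pos": TCP position; "orientation": TCP orientation; "contact_force": force on the tool from outside, world axes, zero at the start; "moment": the same for the moment, N m; "grip_width": finger opening in m.
Only numpy, scipy, OpenCV 4.12 (cv2) and the standard library are available. Lean on these libraries where they do the work, as an engineer would, in place of code of your own. Each camera call takes 0.05 s, during which the arm holds its last target. There are 200 camera calls.

## Working session

There is one attempt and no reset: what is moved stays moved. The work goes in short steps, Python scripts to look and compute and a tool call to move; the robot and the scene stay as the last step left them, time stands still between calls to the robot, and variables do not carry over. Pictures are saved under pics/ and viewed, on a budget of 14 in all, crops included, one or two more only if the job needs it, and the job is handed in when it is done.

Besides the shell and the picture viewer there is one more tool, called as name(argument=value, ...) on one line, values as JSON. apply_moves: Moves the arm, as the interface text tells. Its arguments: {"type":"object","properties":{"moves":{"type":"array","items":{"type":"array"}},"claw":{"type":"number"},"grip_force":{"type":"number"}},"required":["moves"]}

```bash
mkdir -p pics
cat > h.py <<'E'
import numpy as np, cv2
from bench import r, imaging
def grab(n,fn=None,crop=None,s=1):
    d=imaging.grab_frame(n); f=d["frame"]
    np.savez(f"cam_{n}.npz",K=d["intrinsics"],T=d["T"],f=f)
    if fn:
        if crop: x0,y0,x1,y1=crop; f=f[y0:y1,x0:x1]
        cv2.imwrite("pics/"+fn,cv2.resize(f,None,fx=s,fy=s,interpolation=cv2.INTER_CUBIC))
def ray(n,u,v):
    d=np.load(f"cam_{n}.npz");K,T=d["K"],d["T"]
    a=(u-K[0,2])/K[0,0];b=(v-K[1,2])/K[1,1]
    if n=="wrist":
        t=np.hypot(a,b);k=np.sin(t)/t if t>1e-9 else 1;p=np.array([a*k,-b*k,-np.cos(t)])
    else: p=np.array([a,-b,-1.])
    return T[:3,3],T[:3,:3]@p
def atz(n,u,v,z):
    o,d=ray(n,u,v);return o+d*(z-o[2])/d[2]
def proj(n,P):
    d=np.load(f"cam_{n}.npz");K,T=d["K"],d["T"]
    p=T[:3,:3].T@(np.array(P)-T[:3,3]);x,y,z=p[0],-p[1],-p[2]
    if n=="wrist":
        q=np.hypot(x,y);t=np.arctan2(q,z);x,y=x/q*t,y/q*t
    else:x,y=x/z,y/z
    return np.array([K[0,0]*x+K[0,2],K[1,1]*y+K[1,2]])
def tri(n1,u1,n2,u2):
    o1,d1=ray(n1,*u1);o2,d2=ray(n2,*u2)
    s=np.linalg.lstsq(np.c_[d1,-d2],o2-o1,rcond=None)[0]
    return (o1+d1*s[0]+o2+d2*s[1])/2
E
python3 - <<'E'
from h import *
print(r.get_obs())
for n in("scene","side","wrist"):
    grab(n)
    d=np.load(f"cam_{n}.npz");print(n,d["K"].round(1).tolist(),d["T"].round(3).tolist())
F=[np.load(f"cam_{n}.npz")["f"] for n in("scene","side")]
for n,f in zip(("scene","side"),F): cv2.imwrite(f"pics/{n}0.png",cv2.resize(f,(800,600),interpolation=cv2.INTER_CUBIC))
E
```

```text
{'clock': 0.0, 'joints': array([-0.10811235,  0.47780432,  0.0223647 ,  1.55648262, -0.01147647,
        1.10929626, -0.08311462]), 'qvel': array([ 2.57745417e-05, -2.69981485e-04,  2.48950569e-03, -7.38892684e-05,
        3.51204600e-05, -3.44241407e-04,  5.72898117e-04]), 'tau': array([-5.45967814e-04, -5.96443820e+01,  1.60769675e+00, -2.81194621e+01,
        1.24063640e-02,  9.39900521e-03,  2.20753498e-05]), 'tcp_pos': array([ 6.74418618e-01, -2.82111945e-05,  2.44310202e-01]), 'orientation': array([-2.22059144, -2.22060774,  0.00224913]), 'contact_force': array([ 0.68413597, -0.48111985, -0.25783986]), 'moment': array([0.03170086, 0.00774004, 0.0285441 ]), 'grip_width': 0.08538167960090123}
scene [[390.1, 0.0, 250.1], [0.0, 390.1, 186.7], [0.0, 0.0, 1.0]] [[-0.597, 0.409, -0.69, -0.299], [-0.802, -0.31, 0.511, 0.622], [-0.005, 0.858, 0.513, 0.748], [0.0, 0.0, 0.0, 1.0]]
side [[362.1, 0.0, 248.3], [0.0, 362.1, 187.1], [0.0, 0.0, 1.0]] [[0.992, 0.08, -0.1, 0.4], [-0.128, 0.578, -0.806, -1.114], [-0.007, 0.812, 0.583, 0.935], [0.0, 0.0, 0.0, 1.0]]
wrist [[297.3, 0.0, 254.7], [0.0, 297.3, 188.8], [0.0, 0.0, 1.0]] [[1.0, -0.001, 0.002, 0.674], [0.0, 0.965, 0.264, 0.067], [-0.002, -0.264, 0.965, 0.372], [0.0, 0.0, 0.0, 1.0]]
```

View pics/scene0.png

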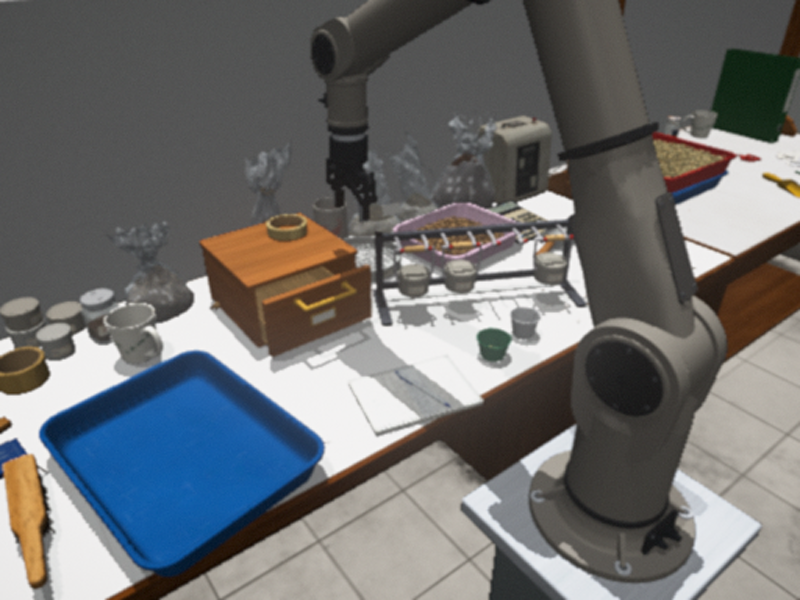

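View pics/side0.png

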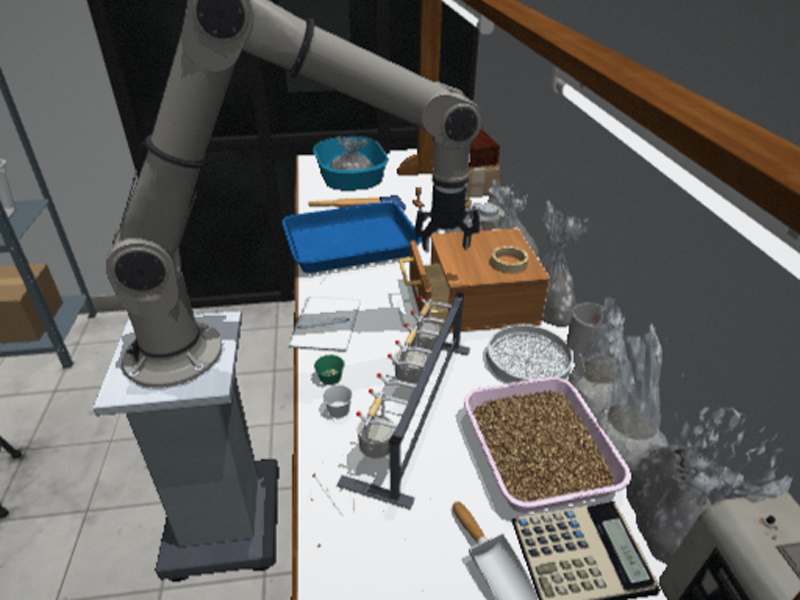

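The two pictures show three hanging tins (one fork is empty), the drawer slightly ajar, the tray at left, and the notebook and cups in front. I'll enlarge the rack and drawer for measuring.

Run:
```python
from h import *
for n,(x0,y0,x1,y1) in (("scene",(120,120,390,270)),("side",(175,130,375,325))):
    f=np.load(f"cam_{n}.npz")["f"][y0:y1,x0:x1]
    s=min(800/f.shape[1],600/f.shape[0]);print(n,s)
    cv2.imwrite(f"pics/{n}1.png",cv2.resize(f,None,fx=s,fy=s,interpolation=cv2.INTER_CUBIC))
```

```text
scene 2.962962962962963
side 3.076923076923077
```

View pics/scene1.png

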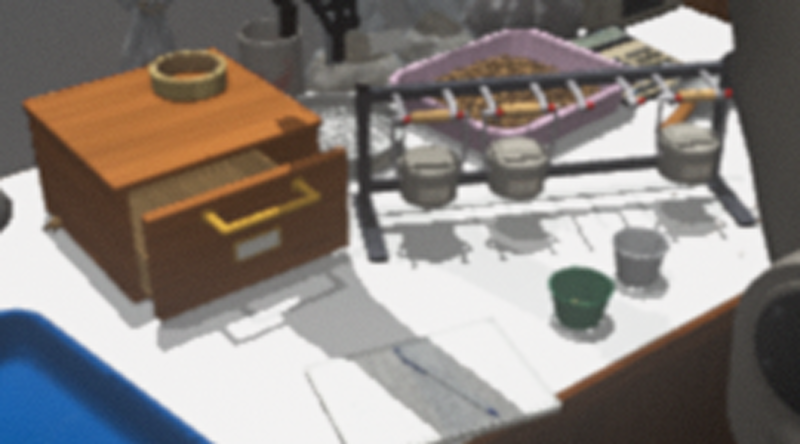

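View pics/side1.png

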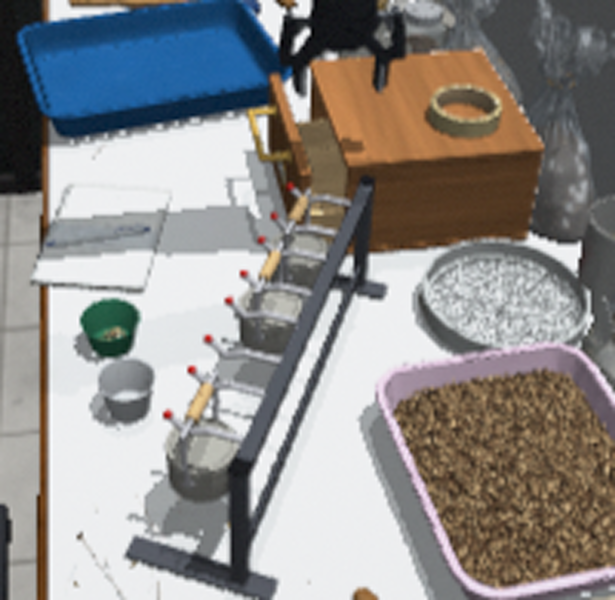

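Run:
```python
from h import *
from scipy.optimize import least_squares
S=lambda p:(p[0]/2.963+120,p[1]/2.963+120)
D=lambda p:(p[0]/3.0769+175,p[1]/3.0769+130)
tips=[(291,187),(275,216),(262,240),(244,274),(229,301),(208,340),(192,370),(168,415)]
ys=[.1875,.1275,.0825,.0225,-.0225,-.0825,-.1275,-.1875]
def R(a):return np.array([[np.cos(a),-np.sin(a)],[np.sin(a),np.cos(a)]])
def W(p,P): q=R(p[2])@np.array(P[:2])+p[:2];return [q[0],q[1],P[2]]
obs=[("side",D(t),(-.022,y,None)) for t,y in zip(tips,ys)]
gr=[(435,115),(525,107),(702,95)]
obs+=[("scene",S(t),(0,y,.157)) for t,y in zip(gr,(.1575,.0525,-.1575))]
obs+=[("side",D(t),(0,y,.157)) for t,y in zip([(299,208),(270,263),(201,400)],(.1575,.0525,-.1575))]
def res(p):return np.concatenate([proj(n,W(p,(P[0],P[1],P[2] or p[3])))-u for n,u,P in obs])
s=least_squares(res,[.75,-.3,0,.168],loss="soft_l1");print("rack",s.x.round(4),s.fun.reshape(-1,2).round(1).tolist())
np.save("rack.npy",s.x[:3])
for y in(.1575,.0525,-.1575):print("seat",np.round(W(s.x,(0,y,.157)),4))
for c,d in zip([(25,104),(215,50),(318,120),(115,186)],[(311,65),(487,50),(542,150),(352,165)]):
    print("unit",tri("scene",S(c),"side",D(d)).round(3),atz("scene",*S(c),.152).round(3),atz("side",*D(d),.152).round(3))
for c in [(213,226),(315,197)]:print("h scene",atz("scene",*S(c),.118).round(3))
for c in [(252,112),(268,160)]:print("h side",atz("side",*D(c),.118).round(3))
for n in("scene","side"):
    f=np.load(f"cam_{n}.npz")["f"].astype(int);m=((f[...,0]>f[...,2]+50)&(f[...,0]-f[...,1]>30)).astype(np.uint8)
    k,l,st,_=cv2.connectedComponentsWithStats(m);i=1+st[1:,4].argmax();v,u=np.nonzero(l==i)
    print(n,"tray px",st[i]);P=np.array([atz(n,a,b,.056)[:2] for a,b in zip(u,v)],np.float32);print(cv2.minAreaRect(P))
    # with edges
for n,c in(("scene",(494,345)),("scene",(525,320)),):print("cup",atz(n,c[0]/1.5625,c[1]/1.5625,.03).round(3))
print([atz("scene",x/1.5625,y/1.5625,.01).round(3).tolist() for x,y in((348,382),(445,357),(482,400),(382,432))])
```

```text
rack [ 0.5366 -0.2572 -0.4789  0.1649] [[-0.3, -0.1], [-0.3, 0.1], [-0.2, -0.0], [-0.3, -0.1], [-0.2, -0.1], [-0.1, -0.2], [-0.4, 0.2], [-0.4, 0.2], [-0.9, -0.1], [-0.8, 0.2], [-1.6, -0.3], [0.4, 0.8], [0.5, 1.2], [0.1, 1.4]]
seat [ 0.6092 -0.1174  0.157 ]
seat [ 0.5608 -0.2106  0.157 ]
seat [ 0.464 -0.397  0.157]
unit [0.724 0.268 0.185] [0.926 0.237 0.152] [0.686 0.216 0.152]
unit [0.854 0.04  0.225] [ 0.929 -0.017  0.152] [0.942 0.223 0.152]
unit [ 0.868 -0.084  0.123] [ 0.685 -0.013  0.152] [ 0.93  -0.03   0.152]
unit [0.768 0.176 0.052] [0.688 0.236 0.152] [ 0.69  -0.03   0.152]
h scene [0.608 0.169 0.118]
h scene [0.594 0.054 0.118]
h side [0.595 0.159 0.118]
h side [0.598 0.043 0.118]
scene tray px [   25   224   182   141 13404]
((0.4750116467475891, 0.46943461894989014), (0.40376827120780945, 0.3087005913257599), 9.73914623260498)
side tray px [ 180  125   85   44 2398]
((0.47845906019210815, 0.47435200214385986), (0.41502949595451355, 0.34655457735061646), 10.248739242553711)
cup [ 0.374 -0.133  0.03 ]
cup [ 0.399 -0.25   0.03 ]
[[0.475, 0.151, 0.01], [0.423, -0.047, 0.01], [0.285, -0.015, 0.01], [0.328, 0.178, 0.01]]
```

apply_moves(moves=[[[10.6,-7.6,1],0],[[10.6,-7.6,1],0],[[10.6,-7.6,1],0],[[10.6,-7.6,1],0],[[10.6,-7.6,1],0],[[10.6,-7.6,1],0]], claw=0.42, grip_force=60)

```text
clock: 0.65
tcp_pos: [0.5989, 0.1062, 0.2353]
orientation: [2.22, 2.223, -0.0]
contact_force: [1.2, -0.6, -0.5]
grip_width: 0.0362
```

Run:
```python
from h import *
grab("wrist","w2.png",s=1.5)
for y in(.05,.106,.16): print(proj("wrist",[.598,y,.118])*1.5)
```

```text
[381.20322022 371.83258924]
[381.28603964 283.46927241]
[381.39752963 188.13722702]
```

View pics/w2.png

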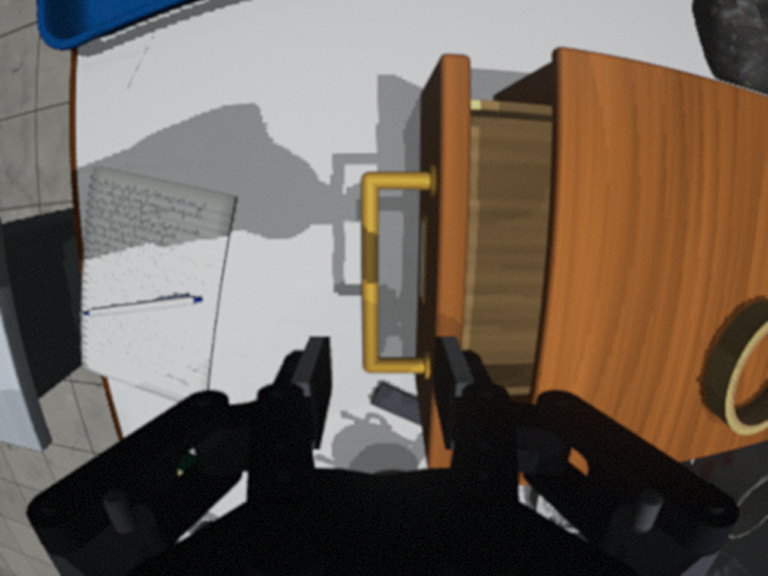

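The wrist picture shows the handle bar from (371,180) to (371,365), about 10 px left of where I predicted.

Run:
```python
from h import *
for p in[(371,180),(371,365)]: print(atz("wrist",p[0]/1.5,p[1]/1.5,.118).round(4))
for p in[(236,196),(208,392)]: print("nb",atz("wrist",p[0]/1.5,p[1]/1.5,.013).round(4))
for p in[(557,48),(535,420)]: print("unit",atz("wrist",p[0]/1.5,p[1]/1.5,.152).round(4))
for p in[(443,57),(430,465)]: print("front",atz("wrist",p[0]/1.5,p[1]/1.5,.138).round(4))
```

```text
[0.5923 0.1645 0.118 ]
[0.5918 0.0546 0.118 ]
nb [0.4799 0.1505 0.013 ]
nb [ 0.4341 -0.0294  0.013 ]
unit [0.6845 0.2357 0.152 ]
unit [0.6874 0.0332 0.152 ]
front [0.6288 0.2291 0.138 ]
front [ 0.6289 -0.0074  0.138 ]
```

apply_moves(moves=[[[0.3,-0.7,4],0],[[0.3,-0.7,8],0],[[0.3,-0.7,10.5],0],[[0.3,-0.7,12.2],0],[[0.3,-0.7,12.2],0],[[0.3,-0.7,12.2],0]])

```text
clock: 1.2
tcp_pos: [0.5931, 0.1067, 0.1127]
orientation: [2.224, 2.217, -0.001]
contact_force: [-0.5, -0.8, 0.5]
grip_width: 0.0356
```

apply_moves(moves=[[[0,0,0],0],[[0,0,0],0],[[0,0,0],0],[[0,0,0],0]], claw=0, grip_force=40)

```text
clock: 1.53
tcp_pos: [0.5926, 0.108, 0.1136]
orientation: [2.222, 2.22, 0.0]
contact_force: [1.5, -2.0, -0.6]
grip_width: 0.0086
```

apply_moves(moves=[[[0,-1,0],0],[[0,-3,0],0],[[0,-5,0],0],[[0,-7,0],0],[[0,-9,0],0],[[0,-11,0],0],[[0,-13,0],0],[[0,-14.3,0],0],[[0,-14.3,0],0],[[0,-14.3,0],0]])

```text
clock: 2.37
tcp_pos: [0.4476, 0.1083, 0.1135]
orientation: [-2.221, -2.221, 0.003]
contact_force: [-2.1, -4.3, 2.4]
grip_width: 0.0083
```

apply_moves(moves=[[[0,0,0],0],[[0,0,0],0],[[0,0,0],0],[[0,0,-3],0],[[0,0,-7],0],[[0,0,-11],0],[[0,0,-12],0],[[0,0,-12],0]], claw=0.42)

```text
clock: 3.03
tcp_pos: [0.4516, 0.1102, 0.2369]
orientation: [2.219, 2.219, 0.012]
contact_force: [0.0, -0.4, 0.3]
grip_width: 0.0358
```

apply_moves(moves=[[[-3,2.2,0],0.08],[[-6,4.4,0],0.16],[[-9,6.5,0],0.24],[[-12,8.6,0],0.32],[[-15,10.8,0],0.4],[[-18,13,0],0.479],[[-21,15.2,0],0.479],[[-22.5,16.1,0],0.479],[[-22.5,16.1,0],0.479],[[-22.5,16.1,0],0.479]])

```text
clock: 3.87
tcp_pos: [0.6096, -0.1168, 0.2311]
orientation: [-2.685, -1.628, 0.004]
contact_force: [0.3, 0.5, -1.1]
grip_width: 0.0357
```

```bash
cat >> h.py <<'E'
def wt(n=10):
    a=[]
    for i in range(n):
        o=r.get_obs();a.append(np.r_[o["contact_force"],o["moment"],o["tau"]]);imaging.grab_frame("side")
    a=np.array(a);print("F",a[:,:3].mean(0).round(2),"std",a[:,:3].std(0).round(2),"M",a[:,3:6].mean(0).round(3),"tau",a[:,6:].mean(0).round(2),"tcp",o["tcp_pos"].round(4),o["grip_width"].round(4),o["orientation"].round(3),o["clock"])
E
python3 - <<'E'
from h import *
wt(8)
grab("wrist","w3.png",s=1.5)
p=np.load("rack.npy");c,s=np.cos(p[2]),np.sin(p[2])
for y in(.1355,.1575,.1795):print(proj("wrist",[p[0]-s*y,p[1]+c*y,.157])*1.5)
E
```

```text
Traceback (most recent call last):
  File "h.py", line 33, in wt
    a=np.array(a);print("F",a[:,:3].mean(0).round(2),"std",a[:,:3].std(0).round(2),"M",a[:,3:6].mean(0).round(3),"tau",a[:,6:].mean(0).round(2),"tcp",o["tcp_pos"].round(4),o["grip_width"].round(4),o["orientation"].round(3),o["clock"])
                                                                                                                                                                            ^^^^^^^^^^^^^^^^^^^^^
AttributeError: 'float' object has no attribute 'round'
```

```bash
sed -i 's/o\["grip_width"\].round(4)/o["grip_width"]/' h.py
python3 - <<'E'
from h import *
wt(6)
grab("wrist","w3.png",s=1.5)
p=np.load("rack.npy");c,s=np.cos(p[2]),np.sin(p[2])
for y in(.1355,.1575,.1795):print(proj("wrist",[p[0]-s*y,p[1]+c*y,.157])*1.5)
E
```

```text
F [ 0.06 -0.22 -0.3 ] std [0.43 0.39 0.39] M [ 0.002  0.004 -0.   ] tau [-8.000e-02 -5.279e+01  3.110e+00 -2.690e+01  1.000e-02  0.000e+00
 -0.000e+00] tcp [ 0.61   -0.1159  0.2334] 0.03583065694543637 [2.685 1.631 0.   ] 4.5167
[382.9714026  350.16732815]
[383.01224606 308.46929024]
[383.04940641 263.98968462]
```

View pics/w3.png

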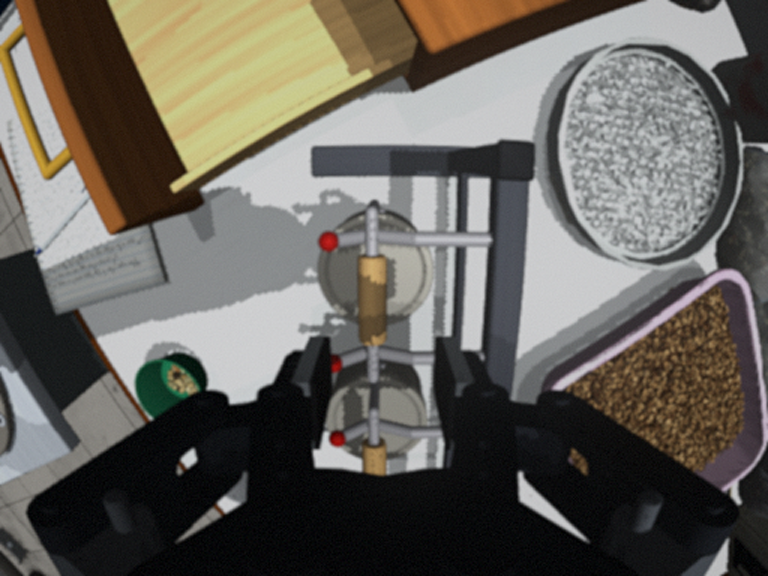

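The grip runs from (372,257) to (372,343), about 5.5 mm forward and 3.5 mm left of the prediction. I'll correct for that, grasp, lift 3 cm and weigh.

apply_moves(moves=[[[0.35,-0.55,3],0],[[0.35,-0.55,6],0],[[0.35,-0.55,8],0],[[0.35,-0.55,8],0],[[0.35,-0.55,8],0],[[0.35,-0.55,8],0]])

```text
clock: 5.12
tcp_pos: [0.6077, -0.1107, 0.1547]
orientation: [2.684, 1.63, 0.002]
contact_force: [0.3, 0.3, 0.4]
grip_width: 0.0358
```

apply_moves(moves=[[[0,0,0],0],[[0,0,0],0],[[0,0,0],0],[[0,0,0],0],[[0,0,0],0]], claw=0, grip_force=50)

```text
clock: 5.53
tcp_pos: [0.6077, -0.1104, 0.1551]
orientation: [2.684, 1.63, 0.004]
contact_force: [-1.6, 0.5, 6.5]
grip_width: 0.0123
```

apply_moves(moves=[[[0,0,-0.8],0],[[0,0,-1.6],0],[[0,0,-2.4],0],[[0,0,-3],0],[[0,0,-3],0],[[0,0,-3],0],[[0,0,-3],0]])

```text
clock: 6.12
tcp_pos: [0.6065, -0.1103, 0.1831]
orientation: [-2.685, -1.631, 0.0]
contact_force: [-0.0, 0.6, -2.3]
grip_width: 0.0124
```

Run:
```python
from h import *
wt(8)
```

```text
F [ 0.03  0.21 -1.88] std [0.44 0.35 0.37] M [ 0.014 -0.005  0.003] tau [ 0.000e+00 -5.534e+01  3.460e+00 -2.593e+01  1.000e-02  0.000e+00
 -0.000e+00] tcp [ 0.6066 -0.1104  0.183 ] 0.011925130923869915 [-2.685e+00 -1.631e+00  1.000e-03] 6.4667
```

Tin on fork 4: about 1.6 to 1.9 N, so it is light (tray). I'll draw it out, lift it and carry it over.

apply_moves(moves=[[[0,-1.5,0],0],[[0,-3.5,0],0],[[0,-5.5,0],0],[[0,-7.5,0],0],[[0,-8.5,0],0],[[0,-8.5,0],0],[[0,-8.5,-3],0],[[0,-8.5,-6.5],0],[[0,-8.5,-10],0],[[0,-8.5,-12],0]])

```text
clock: 7.35
tcp_pos: [0.5337, -0.072, 0.3077]
orientation: [2.683, 1.628, 0.008]
contact_force: [0.6, 0.9, -1.4]
grip_width: 0.0122
```

apply_moves(moves=[[[2,-0.9,0],0],[[5,-2.3,0],0],[[8,-3.7,0],0],[[11,-5,0],0],[[14,-6.4,0],0],[[17,-7.8,0],0],[[20,-9.2,0],0],[[23,-10.5,0],0],[[26,-11.9,0],0],[[29,-13.3,0],0]])

```text
clock: 8.18
tcp_pos: [0.5481, 0.2489, 0.3035]
orientation: [2.686, 1.63, 0.002]
contact_force: [0.4, -0.2, -1.1]
grip_width: 0.012
```

apply_moves(moves=[[[3,-1.4,0],0],[[6,-2.8,0],0],[[9,-4.1,0],0],[[12,-5.5,0],0],[[15,-6.9,0],0],[[18,-8.2,0],0],[[20,-9.2,0],0],[[21.8,-9.6,0],0],[[21.8,-9.6,0],0],[[21.8,-9.6,0],0]])

```text
clock: 9.02
tcp_pos: [0.5627, 0.4862, 0.3023]
orientation: [2.684, 1.632, -0.001]
contact_force: [0.5, -0.8, -2.0]
grip_width: 0.0123
```

```bash
cat >> h.py <<'E'
def tray():
    for n in("scene","side"):
        grab(n)
        f=np.load(f"cam_{n}.npz")["f"].astype(int);m=((f[...,0]>f[...,2]+50)&(f[...,0]-f[...,1]>30)).astype(np.uint8)
        k,l,st,_=cv2.connectedComponentsWithStats(m);i=1+st[1:,4].argmax();v,u=np.nonzero(l==i)
        P=np.array([atz(n,a,b,.056)[:2] for a,b in zip(u,v)],np.float32);print(n,np.round(cv2.minAreaRect(P)[0],3),np.round(cv2.minAreaRect(P)[1],3),cv2.minAreaRect(P)[2])
E
python3 - <<'E'
from h import *
tray();wt(8)
E
```

```text
scene [0.475 0.469] [0.403 0.309] 9.73913288116455
side [0.479 0.474] [0.413 0.348] 10.080421447753906
F [-0.23 -0.14 -1.88] std [0.47 0.25 0.46] M [-0.012  0.019 -0.001] tau [-3.200e-01 -6.759e+01  5.900e-01 -3.109e+01 -0.000e+00 -1.000e-02
  0.000e+00] tcp [0.5624 0.4847 0.3037] 0.012476412312316111 [-2.685e+00 -1.630e+00 -1.000e-03] 9.4667
```

apply_moves(moves=[[[0,0,3],0],[[0,0,7],0],[[0,0,11],0],[[0,0,14.5],0],[[0,0,17],0],[[0,0,18.5],0],[[0,0,19.2],0],[[0,0,19.5],0],[[0,0,19.5],0],[[0,0,19.5],0]])

```text
clock: 10.35
tcp_pos: [0.5633, 0.4861, 0.1105]
orientation: [-2.684, -1.63, -0.005]
contact_force: [0.5, -0.1, -1.6]
grip_width: 0.0124
```

apply_moves(moves=[[[0,0,0],0],[[0,0,0],0],[[0,0,0],0],[[0,0,0],0]], claw=0.45)

```text
clock: 10.68
tcp_pos: [0.5626, 0.4856, 0.1093]
orientation: [-2.685, -1.631, -0.002]
contact_force: [-0.2, -1.0, 0.4]
grip_width: 0.0385
```

apply_moves(moves=[[[0,0,-1],0],[[0,0,-3],0],[[0,0,-6.5],0],[[0,0,-10],0],[[0,0,-13],0],[[0,0,-13],0]])

```text
clock: 11.18
tcp_pos: [0.565, 0.4877, 0.248]
orientation: [-2.683, -1.629, -0.02]
contact_force: [1.5, 1.0, 1.5]
grip_width: 0.0383
```

Run:
```python
from h import *
grab("wrist","w4.png",s=1.2)
o=r.get_obs();print(o["tcp_pos"],o["clock"])
```

```text
[0.56406837 0.48685389 0.24440279] 11.2333
```

View pics/w4.png

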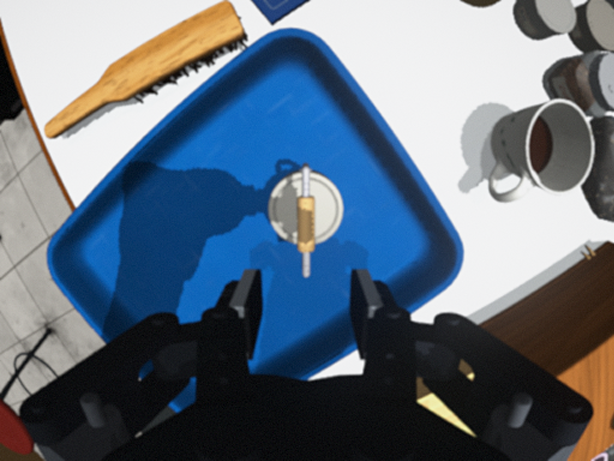

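The tin stands upright in the tray at (305,210). On to fork 3.

apply_moves(moves=[[[-3,1.5,0],0],[[-6.5,3.3,0],0],[[-10,5.1,0],0],[[-13.5,6.9,0],0],[[-17,8.7,0],0],[[-20.5,10.4,0],0],[[-24,12.2,0],0],[[-27.5,14,0],0],[[-31,15.8,0],0],[[-34.5,17.6,0],0]])

```text
clock: 12.07
tcp_pos: [0.5585, 0.0959, 0.2379]
orientation: [-2.685, -1.631, 0.001]
contact_force: [0.1, -0.1, 0.6]
grip_width: 0.0386
```

apply_moves(moves=[[[-3.5,1.8,0],0],[[-7,3.6,0],0],[[-10.5,5.4,0],0],[[-14,7.2,0],0],[[-17.5,8.9,0],0],[[-21,10.7,0],0],[[-24,12.2,0],0],[[-27,13.7,0],0],[[-27,13.7,0],0],[[-27,13.7,0],0]])

```text
clock: 12.9
tcp_pos: [0.5553, -0.2075, 0.2377]
orientation: [-2.689, -1.624, 0.002]
contact_force: [1.1, -0.0, 0.2]
grip_width: 0.0383
```

Run:
```python
from h import *
grab("wrist","w5.png",(150,120,406,384),2)
wt(7)
```

```text
F [0.09 0.18 0.01] std [0.38 0.79 0.38] M [ 0.013  0.002 -0.02 ] tau [ 8.700e-01 -4.951e+01  3.110e+00 -2.679e+01  7.000e-02  0.000e+00
  1.000e-02] tcp [ 0.5567 -0.2035  0.2382] 0.03875682128970308 [-2.683 -1.634 -0.   ] 13.25
```

View pics/w5.png

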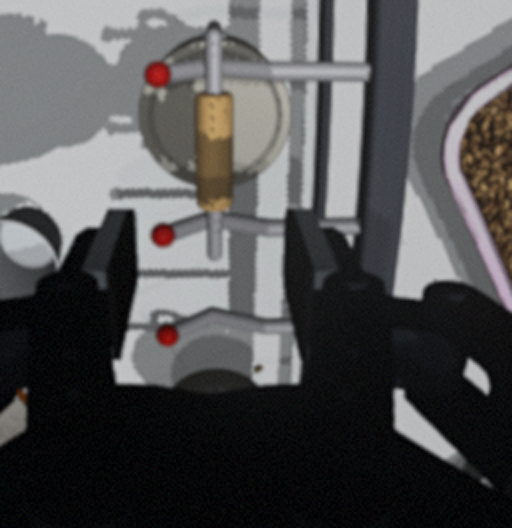

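The grip is about 2 mm to the right and 4 mm ahead of the gripper. Correct, grasp, lift and weigh.

apply_moves(moves=[[[0.3,0.2,3],0],[[0.3,0.2,6],0],[[0.3,0.2,8],0],[[0.3,0.2,8.3],0],[[0.3,0.2,8.3],0],[[0.3,0.2,8.3],0]])

```text
clock: 13.8
tcp_pos: [0.5604, -0.2032, 0.1564]
orientation: [2.684, 1.631, 0.001]
contact_force: [0.0, 0.1, 0.1]
grip_width: 0.0384
```

apply_moves(moves=[[[0,0,0],0],[[0,0,0],0],[[0,0,0],0],[[0,0,0],0],[[0,0,0],0]], claw=0)

```text
clock: 14.22
tcp_pos: [0.5597, -0.2029, 0.157]
orientation: [-2.685, -1.631, -0.001]
contact_force: [-3.0, 2.5, 5.5]
grip_width: 0.0122
```

apply_moves(moves=[[[0,0,-0.8],0],[[0,0,-1.6],0],[[0,0,-2.4],0],[[0,0,-3],0],[[0,0,-3],0],[[0,0,-3],0],[[0,0,-3],0]])

```text
clock: 14.8
tcp_pos: [0.5595, -0.203, 0.185]
orientation: [-2.685, -1.631, 0.0]
contact_force: [0.3, 0.0, -5.7]
grip_width: 0.0124
```

Run:
```python
from h import *
wt(8)
```

```text
F [ 0.18 -0.17 -4.8 ] std [0.48 0.39 0.38] M [ 0.007 -0.008  0.004] tau [ 0.000e+00 -5.464e+01  3.080e+00 -2.677e+01  2.000e-02 -0.000e+00
 -0.000e+00] tcp [ 0.5596 -0.2031  0.1851] 0.011843820137562806 [-2.685 -1.631  0.   ] 15.15
```

Tin on fork 3: about 4.8 N, so it is full (drawer).

apply_moves(moves=[[[0,-1.5,0],0],[[0,-3.5,0],0],[[0,-5.5,0],0],[[0,-7.5,0],0],[[0,-8.5,0],0],[[0,-8.5,0],0],[[0,-8.5,-3],0],[[0,-8.5,-6.5],0],[[0,-8.5,-10],0],[[0,-8.5,-12],0]])

```text
clock: 16.03
tcp_pos: [0.4866, -0.1649, 0.3097]
orientation: [2.682, 1.628, 0.007]
contact_force: [1.6, -0.3, -4.1]
grip_width: 0.0122
```

apply_moves(moves=[[[2.5,-0.1,0],-0.06],[[6.5,-0.2,0],-0.12],[[10.5,-0.4,0],-0.18],[[14.5,-0.5,0],-0.24],[[18.5,-0.7,0],-0.3],[[22.5,-0.9,0],-0.36],[[26.5,-1.1,0],-0.42],[[30.5,-1.3,0],-0.479],[[33.5,-1.4,0],-0.479],[[35.5,-1.5,0],-0.479]])

```text
clock: 16.87
tcp_pos: [0.6362, 0.1629, 0.3049]
orientation: [-2.216, -2.225, -0.004]
contact_force: [0.5, 0.6, -5.3]
grip_width: 0.0122
```

apply_moves(moves=[[[0,0,0],0],[[0,0,0],0],[[0,0,0],0]])

```text
clock: 17.12
tcp_pos: [0.6352, 0.157, 0.3049]
orientation: [2.222, 2.22, -0.001]
contact_force: [-0.5, -0.4, -4.4]
grip_width: 0.0122
```

Run:
```python
from h import *
wt(4); tray()
grab("wrist","w6.png",s=1.2)
```

```text
F [-0.29 -0.49 -4.63] std [0.17 0.42 0.68] M [-0.022  0.003 -0.022] tau [-9.400e-01 -5.885e+01 -3.900e-01 -3.167e+01 -6.000e-02 -4.000e-02
  0.000e+00] tcp [0.6348 0.1564 0.3054] 0.012127711443395037 [ 2.223  2.219 -0.   ] 17.2667
scene [0.475 0.469] [0.403 0.31 ] 9.795573234558105
side [0.479 0.475] [0.413 0.347] 10.080421447753906
```

View pics/w6.png

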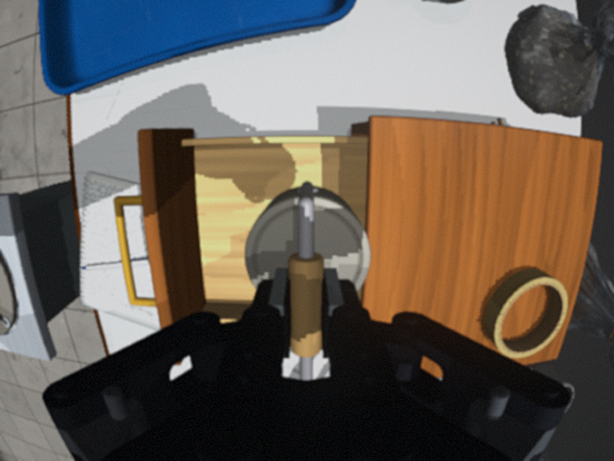

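The picture shows the tin over the open drawer; front inner edge at x≈195 px, carcass edge at 370, left wall top at y≈142.

Run:
```python
from h import *
f=lambda u,v,z:print(atz("wrist",u/1.2,v/1.2,z).round(4))
f(195,131,.138);f(142,131,.138);f(369,118,.152);f(190,146,.063);f(345,137,.063);f(140,198,.118);f(145,300,.118)
```

```text
[0.5408 0.2272 0.138 ]
[0.4905 0.2306 0.138 ]
[0.684  0.2356 0.152 ]
[0.5109 0.2122 0.063 ]
[0.6748 0.2187 0.063 ]
[0.4738 0.1668 0.118 ]
[0.463  0.0571 0.118 ]
```

apply_moves(moves=[[[0,-0.2,3],0],[[0,-0.2,7],0],[[0,-0.2,10.5],0],[[0,-0.2,13.5],0],[[0,-0.2,16],0],[[0,-0.2,17.5],0],[[0,-0.2,18.2],0],[[0,-0.2,18.5],0],[[0,-0.2,18.5],0],[[0,-0.2,18.5],0]])

```text
clock: 18.3
tcp_pos: [0.6334, 0.1583, 0.1214]
orientation: [2.221, 2.221, 0.003]
contact_force: [0.2, 0.0, -3.6]
grip_width: 0.0116
```

apply_moves(moves=[[[0,0,0],0],[[0,0,0],0],[[0,0,0],0],[[0,0,0],0]], claw=0.42)

```text
clock: 18.63
tcp_pos: [0.6331, 0.1584, 0.1212]
orientation: [2.221, 2.221, 0.002]
contact_force: [0.5, 0.6, 0.8]
grip_width: 0.0355
```

apply_moves(moves=[[[0,0,-1],0],[[0,0,-3],0],[[0,0,-6.5],0],[[0,0,-10],0],[[0,0,-12],0],[[0,0,-12],0]])

```text
clock: 19.13
tcp_pos: [0.6355, 0.159, 0.2474]
orientation: [2.218, 2.218, 0.015]
contact_force: [0.3, 1.0, -0.3]
grip_width: 0.0359
```

apply_moves(moves=[[[-3,-0.9,0],0],[[-6,-1.9,0],0],[[-9,-2.8,0],0],[[-12,-3.7,0],0],[[-15,-4.6,0],0],[[-18,-5.6,0],0],[[-21,-6.5,0],0],[[-24,-7.4,0],0],[[-27,-8.4,0],0],[[-30,-9.3,0],0]])

```text
clock: 19.97
tcp_pos: [0.5387, -0.1433, 0.2406]
orientation: [2.221, 2.221, 0.0]
contact_force: [0.3, 0.4, -1.5]
grip_width: 0.0356
```

apply_moves(moves=[[[-3,-0.9,0],0.07],[[-6,-1.9,0],0.15],[[-9,-2.8,0],0.23],[[-12,-3.7,0],0.31],[[-15,-4.6,0],0.39],[[-18,-5.6,0],0.479],[[-21,-6.5,0],0.479],[[-24,-7.4,0],0.479],[[-24.7,-7.7,0],0.479],[[-24.7,-7.7,0],0.479]])

```text
clock: 20.8
tcp_pos: [0.4605, -0.392, 0.2405]
orientation: [2.689, 1.623, -0.002]
contact_force: [0.6, -0.4, -0.1]
grip_width: 0.0359
```

Run:
```python
from h import *
wt(7)
grab("wrist","w7.png",(150,120,406,384),2)
```

```text
F [ 0.32  0.29 -0.23] std [0.67 0.4  0.29] M [ 0.003 -0.02   0.011] tau [ 1.090e+00 -5.027e+01  4.070e+00 -2.703e+01  9.000e-02 -1.000e-02
  7.000e-02] tcp [ 0.4636 -0.3872  0.2403] 0.03609064952801809 [-2.682e+00 -1.635e+00 -1.000e-03] 21.1
```

View pics/w7.png

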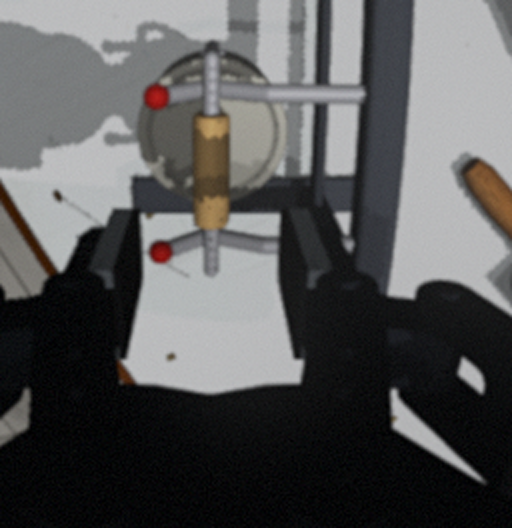

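The grip at (211,171) in the crop is centred. Descend.

apply_moves(moves=[[[0,0,3],0],[[0,0,6],0],[[0,0,8],0],[[0,0,8.4],0],[[0,0,8.4],0],[[0,0,8.4],0]])

```text
clock: 21.7
tcp_pos: [0.4632, -0.3892, 0.1573]
orientation: [2.684, 1.631, 0.001]
contact_force: [-0.3, -0.9, 1.0]
grip_width: 0.036
```

apply_moves(moves=[[[0,0,0],0],[[0,0,0],0],[[0,0,0],0],[[0,0,0],0],[[0,0,0],0]], claw=0)

```text
clock: 22.12
tcp_pos: [0.4634, -0.3897, 0.1581]
orientation: [2.683, 1.629, 0.002]
contact_force: [-1.0, 0.3, 5.6]
grip_width: 0.0122
```

apply_moves(moves=[[[0,0,-0.8],0],[[0,0,-1.6],0],[[0,0,-2.4],0],[[0,0,-3],0],[[0,0,-3],0],[[0,0,-3],0],[[0,0,-3],0]])

```text
clock: 22.7
tcp_pos: [0.4624, -0.3888, 0.1861]
orientation: [-2.685, -1.631, 0.0]
contact_force: [-0.7, 0.0, -1.3]
grip_width: 0.0122
```

Run:
```python
from h import *
wt(8)
```

```text
F [-0.05  0.01 -0.74] std [0.43 0.46 0.61] M [-0.001 -0.006 -0.008] tau [ 0.000e+00 -5.316e+01  3.810e+00 -2.554e+01  1.000e-02  0.000e+00
 -0.000e+00] tcp [ 0.4625 -0.3889  0.1861] 0.012246409580512218 [-2.685 -1.631  0.   ] 23.05
```

Tin on fork 1: about 0.7 to 1 N, so it is light (tray).

apply_moves(moves=[[[0,-1.5,0],0],[[0,-3.5,0],0],[[0,-5.5,0],0],[[0,-7.5,0],0],[[0,-8.5,0],0],[[0,-8.5,0],0],[[0,-8.5,-3],0],[[0,-8.5,-6.5],0],[[0,-8.5,-10],0],[[0,-8.5,-12],0]])

```text
clock: 23.93
tcp_pos: [0.3893, -0.3512, 0.3106]
orientation: [2.68, 1.629, 0.004]
contact_force: [0.6, -1.5, -1.3]
grip_width: 0.0117
```

apply_moves(moves=[[[4,-0.3,0],0],[[8,-0.7,0],0],[[12,-1,0],0],[[16,-1.4,0],0],[[20,-1.7,0],0],[[24,-2.1,0],0],[[28,-2.4,0],0],[[32,-2.8,0],0],[[36,-3.1,0],0],[[40,-3.5,0],0]])

```text
clock: 24.77
tcp_pos: [0.5422, 0.0237, 0.3068]
orientation: [2.685, 1.631, 0.003]
contact_force: [1.6, -1.0, -1.1]
grip_width: 0.012
```

apply_moves(moves=[[[3.2,-2.4,0],0],[[6.4,-4.8,0],0],[[9.6,-7.2,0],0],[[12.8,-9.6,0],0],[[16,-12,0],0],[[19.2,-14.4,0],0],[[22.4,-16.8,0],0],[[25.6,-19.2,0],0],[[28.8,-21.6,0],0],[[32,-24,0],0]])

```text
clock: 25.6
tcp_pos: [0.4751, 0.4188, 0.3065]
orientation: [-2.684, -1.63, -0.002]
contact_force: [0.2, -0.4, -0.3]
grip_width: 0.0119
```

Run:
```python
from h import *
tray();wt(8)
```

```text
scene [0.475 0.469] [0.403 0.309] 9.795574188232422
side [0.479 0.475] [0.413 0.347] 10.128458023071289
F [ 0.24 -0.41 -1.08] std [0.24 0.64 0.35] M [-0.047  0.011  0.004] tau [ -1.23 -54.1   -2.91 -30.13  -0.07  -0.08  -0.12] tcp [0.476  0.4145 0.3064] 0.012030039220879933 [2.687 1.627 0.   ] 26.05
```

apply_moves(moves=[[[1.7,-2.1,0],0],[[3.5,-4.2,0],0],[[3.5,-4.2,3],0],[[3.5,-4.2,7],0],[[3.5,-4.2,11],0],[[3.5,-4.2,14.5],0],[[3.5,-4.2,17],0],[[3.5,-4.2,18.7],0],[[3.5,-4.2,19.6],0],[[3.5,-4.2,19.6],0]])

```text
clock: 26.93
tcp_pos: [0.4543, 0.4655, 0.1095]
orientation: [2.685, 1.629, -0.001]
contact_force: [-0.1, 0.1, -0.9]
grip_width: 0.0118
```

apply_moves(moves=[[[0,0,0],0],[[0,0,0],0],[[0,0,0],0]])

```text
clock: 27.18
tcp_pos: [0.4543, 0.4667, 0.1114]
orientation: [-2.685, -1.63, -0.003]
contact_force: [-0.1, -0.1, -1.1]
grip_width: 0.0123
```

apply_moves(moves=[[[0,0,0],0],[[0,0,0],0],[[0,0,0],0],[[0,0,0],0]], claw=0.42)

```text
clock: 27.52
tcp_pos: [0.4539, 0.4665, 0.1106]
orientation: [-2.685, -1.631, -0.001]
contact_force: [0.9, -0.3, -0.3]
grip_width: 0.0358
```

apply_moves(moves=[[[0,0,-1],0],[[0,0,-3],0],[[0,0,-6.5],0],[[0,0,-10],0],[[0,0,-13],0],[[0,0,-13],0]])

```text
clock: 28.02
tcp_pos: [0.4559, 0.4694, 0.2487]
orientation: [-2.682, -1.629, -0.018]
contact_force: [1.2, 1.2, 0.6]
grip_width: 0.0358
```

Run:
```python
from h import *
grab("wrist","w8.png",s=1.2)
o=r.get_obs();print(o["tcp_pos"],o["clock"])
```

```text
[0.45515638 0.4682853  0.24547965] 28.0667
```

View pics/w8.png

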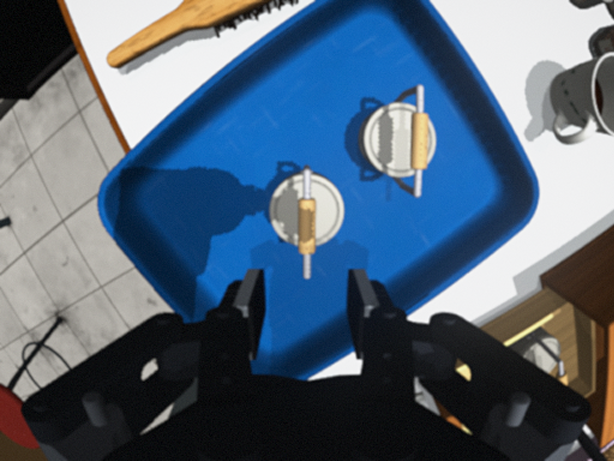

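Both light tins stand upright in the tray. Now back to the handle to push the drawer home.

apply_moves(moves=[[[-3.6,1.8,0],-0.06],[[-7.2,3.6,0],-0.12],[[-10.8,5.3,0],-0.18],[[-14.4,7.1,0],-0.24],[[-18,8.9,0],-0.3],[[-21.6,10.7,0],-0.36],[[-25.2,12.5,0],-0.42],[[-28.8,14.3,0],-0.479],[[-32.1,15.9,0],-0.479],[[-32.1,15.9,0],-0.479]])

```text
clock: 28.9
tcp_pos: [0.446, 0.1, 0.2395]
orientation: [2.232, 2.209, -0.007]
contact_force: [-0.1, -0.9, -0.6]
grip_width: 0.0359
```

apply_moves(moves=[[[0,0,0],0],[[0,0,0],0],[[0,0,0],0]])

```text
clock: 29.15
tcp_pos: [0.4468, 0.1097, 0.2402]
orientation: [-2.219, -2.224, -0.0]
contact_force: [0.6, 0.0, 0.4]
grip_width: 0.036
```

Run:
```python
from h import *
wt(3)
grab("wrist","w9.png",s=1.2)
```

```text
F [ 0.43 -0.17  0.25] std [0.23 0.17 0.21] M [ 0.034  0.009 -0.012] tau [ 4.800e-01 -3.543e+01 -3.800e-01 -2.571e+01  3.000e-02  1.000e-02
 -1.000e-02] tcp [0.4468 0.1097 0.2402] 0.03575378149814864 [-2.218 -2.224 -0.   ] 29.25
```

View pics/w9.png

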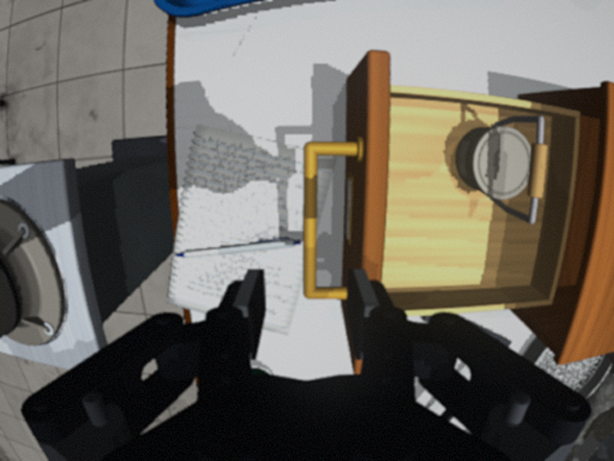

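The tin in the drawer is upright and the handle bar is at x≈310 px, centred within 2 mm. Pinch it and push.

apply_moves(moves=[[[0,0.2,4],0],[[0,0.2,8],0],[[0,0.2,11],0],[[0,0.2,12.6],0],[[0,0.2,12.6],0],[[0,0.2,12.6],0]])

```text
clock: 29.85
tcp_pos: [0.4486, 0.1087, 0.114]
orientation: [-2.22, -2.222, 0.002]
contact_force: [-0.9, 0.8, 0.8]
grip_width: 0.036
```

apply_moves(moves=[[[0,0,0],0],[[0,0,0],0],[[0,0,0],0],[[0,0,0],0]], claw=0)

```text
clock: 30.18
tcp_pos: [0.45, 0.1086, 0.1158]
orientation: [2.221, 2.22, 0.004]
contact_force: [-0.5, 0.2, 7.0]
grip_width: 0.0081
```

apply_moves(moves=[[[0,0.5,0],0],[[0,1.3,0],0],[[0,2.3,0],0],[[0,3.4,0],0],[[0,4.5,0],0],[[0,5.6,0],0],[[0,6.7,0],0],[[0,7.8,0],0],[[0,8.9,0],0],[[0,10,0],0]])

```text
clock: 31.02
tcp_pos: [0.55, 0.1085, 0.1158]
orientation: [2.221, 2.221, 0.003]
contact_force: [-1.3, 0.3, 6.4]
grip_width: 0.008
```

apply_moves(moves=[[[0,1.1,0],0],[[0,2.2,0],0],[[0,3.3,0],0],[[0,4.4,0],0],[[0,5.4,0],0],[[0,6.2,0],0],[[0,6.8,0],0],[[0,7.3,0],0],[[0,7.6,0],0],[[0,7.6,0],0]])

```text
clock: 31.85
tcp_pos: [0.6267, 0.1084, 0.1158]
orientation: [2.221, 2.22, 0.005]
contact_force: [1.9, -0.8, 5.1]
grip_width: 0.0081
```

apply_moves(moves=[[[0,0.2,0],0],[[0,0.4,0],0],[[0,0.6,0],0],[[0,0.6,0],0]])

```text
clock: 32.18
tcp_pos: [0.632, 0.1084, 0.1158]
orientation: [2.221, 2.22, 0.003]
contact_force: [0.0, -0.7, 5.6]
grip_width: 0.0079
```

apply_moves(moves=[[[0,0.3,0],0],[[0,0.6,0],0],[[0,0.6,0],0],[[0,0.6,0],0]])

```text
clock: 32.52
tcp_pos: [0.636, 0.1083, 0.1158]
orientation: [-2.221, -2.221, 0.002]
contact_force: [-6.9, -0.5, 12.1]
grip_width: 0.0079
```

apply_moves(moves=[[[0,0.2,0],0],[[0,0.4,0],0],[[0,0.4,0],0],[[0,0.4,0],0]])

```text
clock: 32.85
tcp_pos: [0.6361, 0.1083, 0.1157]
orientation: [-2.217, -2.218, 0.012]
contact_force: [-19.5, -1.8, 22.9]
grip_width: 0.0077
```

Felt the stop (x stays at 0.636 while the force rises to 19 N). Relax, release and rise.

apply_moves(moves=[[[0,-0.3,0],0],[[0,-0.4,0],0],[[0,-0.4,0],0]])

```text
clock: 33.1
tcp_pos: [0.636, 0.1084, 0.1158]
orientation: [-2.221, -2.221, 0.001]
contact_force: [-5.7, -1.3, 10.5]
grip_width: 0.0084
```

apply_moves(moves=[[[0,0,0],0],[[0,0,0],0],[[0,0,0],0],[[0,0,0],0],[[0,0,-4],0],[[0,0,-8],0],[[0,-3,-12],0],[[0,-6,-14],0],[[0,-6,-14],0],[[0,-6,-14],0]], claw=0.42)

```text
clock: 33.93
tcp_pos: [0.5767, 0.1085, 0.2565]
orientation: [2.219, 2.221, 0.005]
contact_force: [-0.6, -0.0, -0.5]
grip_width: 0.0357
```

Run:
```python
from h import *
wt(3)
grab("wrist")
f=np.load("cam_wrist.npz")["f"];grab("scene");g=np.load("cam_scene.npz")["f"]
cv2.imwrite("pics/w10.png",np.vstack([cv2.resize(f[:250],(600,293)),cv2.resize(g[90:384],(600,307))]))
```

```text
F [-0.15  0.03 -0.07] std [0.35 0.4  0.39] M [ 0.015 -0.016 -0.015] tau [-2.800e-01 -5.246e+01 -1.870e+00 -2.772e+01 -8.000e-02  1.300e-01
 -1.000e-02] tcp [0.5771 0.1077 0.2536] 0.0359440007185767 [ 2.222e+00  2.221e+00 -1.000e-03] 34.0333
```

View pics/w10.png

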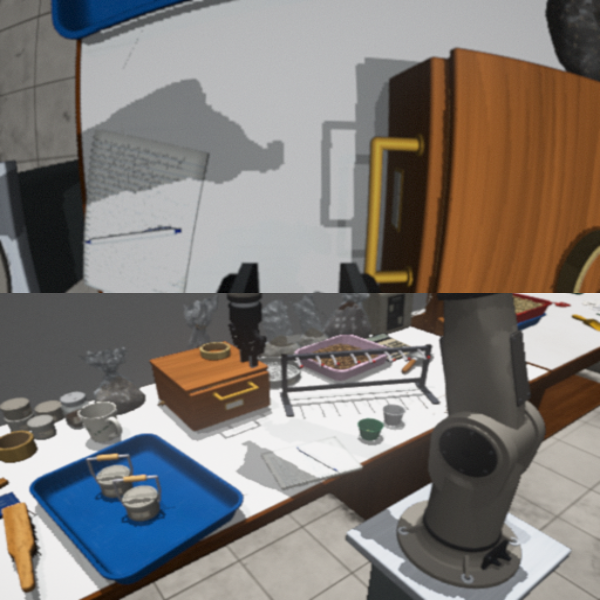

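The drawer is shut, both light tins are upright in the tray, the rack is empty, and the notebook and cups are in place.

```bash
python3 -c "
from bench import r
print(r.hand_in(), r.get_obs()['clock'])"
```

```text
the job is handed in; nothing more can be done
the job is handed in; nothing more can be done
```

I sorted all three tins present and pushed the drawer home; the job was handed in at about 34 s of the allowed 210 s. No verdict was reported.

| Fork | Measured weight | Put in |
|---|---|---|
| 4 | about 160–190 g | blue tray |
| 3 | about 480 g | drawer |
| 2 | empty, no tin | – |
| 1 | about 50–110 g | blue tray |

- **Drawer:** I pulled it to about 0.18 m open. When I pushed it back, the handle stopped at x = 0.636 m while the force rose to about 20 N, so I took that as its hard stop.
- **Final pictures:** both light tins stand upright in the tray, the rack is empty, the drawer looks shut, and the notebook and cups look unmoved. The full tin was last seen upright in the drawer before closing; I could not see it afterwards.
- **Disagreements:**
  - The first camera estimate of the rack and handle was about 5 mm off, which I corrected from close-up pictures.
  - The handle stopped about 8 mm further in than my estimate of the home position.
  - Fork 1's reading falls below the stated 120 g minimum, but both weighings were far under 300 g.

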